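# Feed a block past a sprung flap into a drilling jig

### The job

Load the steel block into the drilling jig: with one finger push the self-closing flap aside and hold it open, and while you hold it, push the block with the other finger along its channel, past the flap and up against the end stop. Only push the block, never lift or tip it, and leave the bar, the tape roll and the bottle where they are. Then take the fingers away so that the flap swings shut behind the block.

Things in the scene. Friction and masses are not known exactly. Their poses are not given: they have to be found in the camera images.
- jig: Grey bed on two feet, fixed to the bench, top 228 mm above it. Origin: at bench height under point gate. x runs along the channel in the feeding direction, y to its left, z up. Bed: x -234 to +194, y -41 to +77 mm. Two rails 4 mm high guide the block: inner faces y = -17.5 and +17.5, outer -23.5 and +23.5 mm, x -222 to +104 mm. Travel with fingertips 11 to 20 mm above the bed.
- gate (a point): Point on the bed's top (228 mm above the bench), on the channel's centre line, that the shut flap's toe bars (jig x = 0).
- stop_face (a point): Foot of the end stop's face on the bed's top, on the channel's centre line (jig x = +104 mm). The stop is a dark steel bar across the channel, jig x +104 to +120 mm, y -23.5 to +23.5 mm, 24 mm above the bed.
- flap (a joint): Angle of the self-closing flap (rad): 0 shut, 0.75 fully open. It opens when its arm is pushed to the left (+y of the jig) from the channel side; the toe is clear of the block from about 0.12. Spring: 0.15 N m shut to 0.34 N m open, i.e. about 1 to 5 N at the finger. The block cannot open it: pressed against the toe it jams it shut.
- hinge_pin (a point): On the flap's upright hinge pin, 24 mm above the bed, jig x = +166, y = +36 mm. The pin's top, the highest point of the jig, is 44 mm above the bed. The flap is a leaf of 4 mm steel sheet, 1.5 to 40 mm above the bed: shut, its straight arm runs from here back along the channel's left side to jig x = -45 mm, inner face at y = +30 mm.
- toe_tip (a point): Tip, on the top edge, of the flap's toe; moves with the flap. The toe is a low crosspiece, 8 mm thick, only 1.5 to 8 mm above the bed; shut, it reaches at jig x = 0 from the arm to y = +2 mm and so bars the block. Fingertips 11 mm above the bed pass over it.
- flare_end (a point): Round end (8 mm thick) of the flap's arm, half way up; moves with the flap. Shut it is at jig x = -105, y = +68 mm: from x = -45 mm back to here the arm flares to the left. A finger lowered upstream of the flare, moving along +x at about y = +44 mm, runs onto its inner side, swings the arm aside, can slide on along the arm over the toe, and so holds it open.
- block: Grey steel block with drilled holes, 84 mm long, 32 mm wide, 25 mm high, about 0.46 kg. It lies in the channel before the flap, its length along the channel. Origin: centre of its underside; its own y axis is its length (either way round), z up.
- bar: Bystander: thin grey steel bar with holes, 24 x 110 x 14 mm, lying on the bench near the jig. Origin: centre of its underside.
- tape: Bystander: roll of black tape lying flat, 66 mm across, 18 mm high. Origin: centre of its underside.
- bottle: Bystander: white squeeze bottle standing up, 58 mm across, 180 mm high. Origin: centre of its underside.
- ledge_corner (a point): Far left top corner of the fixed wooden ledge that stands between robot and jig, 422 mm above the bench; the ledge reaches from here 190 mm toward the robot and 377 mm to the right. Keep the arm above or left of it on the way: turn with the tool raised to about 400 mm, left of the ledge, then come down over the jig.

How it is judged:
By the outcome, as a careful person would: the job done as asked, in the order asked, and still so for the second after the job is handed in, with the robot touching nothing.
It also fails if it takes over 38 s, if anything falls off the work surface, if the arm or the gripper's body presses on something with over 40 N, if the wrist force passes 120 N, or if a joint passes its speed limit or range.

### The arm

A 6-joint arm with a two-finger parallel gripper is mounted at the origin on a cart in front of the work surface, level with it; the furniture and walls round the work are solid. World frame = base frame: x ahead of the robot, y to its left, z up, the work surface at z = 0. Lengths are in m, angles in rad, forces in N, time in s.
With the tool pointing down it reaches from about 0.275 to 0.875 m from the base axis. Payload 12.5 kg.
Tool frame: the origin (TCP) lies at the very end of the fingers, on their centre line; the grasp point (between the pads) lies 19 mm behind it; z points along the fingers, y is the line along which they close (so a half turn about z gives the same grasp; the last joint's range is limited). The gripper opens to 85 mm and grips with 20 to 120 N. Pads are 22 mm wide; open, the fingers measure 114 mm over their backs; the gripper's body (76 mm by 85 mm) begins 54 mm behind the grasp point. The pads swing forward as they close: fully open they stand 13 mm farther back than shut.
Start: joints at [1.031, 0.351, 1.652, -0, 1.139, -0.085], TCP at [0.242, 0.494, 0.231] pointing down, gripper open.
Joint ranges: [-2.75, 2.75], [-0.79, 2.1], [0.01, 2.65], [-1.57, 4.71], [0.07, 3.14], [-2.87, 2.87]. Speed limits (rad/s): [2.22, 2.22, 2.79, 3.14, 3.14, 3.14].

### API

Orientations are given as a 3x3 rotation matrix whose columns are the frame's x, y, z axes.
In Python, from bench import manip, cams, kin gives the robot as it stands (manip), with the cameras (cams) and the kinematics (kin). Calls block until the motion is done:
- manip.move_ptp(position, orientation): joint-space move of the TCP to a pose.
- manip.move_l(position, attitude=None, max_speed=0.15): straight line of the TCP; attitude=None keeps the orientation; max_speed is the mean speed in m/s.
- manip.move_j(angles): joint-space move.
- manip.set_gripper(opening, effort=None): opening from 0.0 (shut) to 1.0 (fully open); effort is the grip in N (None keeps the last); returns when the fingers have stopped.
- manip.dwell(seconds).
- kin.inverse_kinematics(position, orientation): joint angles nearest the present ones, or None.
- cams.grab_frame(name): name is "scene" or "top" or "wrist"; returns the picture (400x640x3 uint8, red, green, blue); there is no depth.
- cams.get_calibration(name): a dict with "camera_matrix" (3x3 intrinsics, pixels), "k1" (the pictures are not rectified: a ray, as slopes to the right and down, at radius r is drawn at 1 + k1 r^2 times it, then the intrinsics apply), "R" (3x3) and "t" (3): a world point X has camera coordinates R X + t. Camera axes: x right, y down, z forward; pixel columns grow to the right and rows downward; lengths in m; the calibration is good to about 2 mm. A picture is of the moment at which its call begins: read the wrist's pose just before it. get_calibration takes no time and is no camera call; for the wrist camera it gives the pose at the moment of the call.
A pose or a line that the arm cannot do raises manip.Unreachable and nothing moves.
- manip.sign_off(): hands the job in; it is judged then, once.
Readings, each from a call of its own:
- manip.read_time(): time.
- manip.read_qpos(): joint angles.
- manip.read_joint_vel(): joint speeds.
- manip.read_joint_torque(): joint torques, N m.
- manip.read_ee_pos(): TCP position.
- manip.read_tcp_rot(): TCP orientation.
- manip.read_force(): force on the tool from outside, world axes, zero at the start.
- manip.read_ft_torque(): the same for the moment, N m.
- manip.read_grip_width(): opening from 0.0 (shut) to 1.0 (fully open).
- manip.read_grip_force(): force on a finger pad.
Only numpy, scipy, OpenCV 4.12 (cv2) and the standard library are available. Lean on these libraries where they do the work, as an engineer would, in place of code of your own. Each camera call takes 0.05 s, during which the arm holds its last target. There are 200 camera calls.

## Working session

There is one attempt and no reset: what is moved stays moved. The work goes in short steps, each a Python script; the robot and the scene stay as the last script left them, time stands still between calls to the robot, and variables do not carry over. Pictures are saved under pics/ and viewed, at most 10 in all, crops included, and the job is handed in when it is done.

```bash
mkdir -p pics; ls
python3 - <<'E'
from bench import manip, cams, kin
import cv2,numpy as np
np.set_printoptions(precision=4,suppress=True)
for n in("scene","top"):
    im=cams.grab_frame(n); cv2.imwrite(f"pics/{n}0.png",im[:,:,::-1])
    c=cams.get_calibration(n); print(n,c)
    print("cam at",-np.array(c["R"]).T@np.array(c["t"]))
print(manip.read_tcp_rot(),manip.read_time())
E
```

```text
bench.py
pics
scene {'camera_matrix': array([[451.7994,   0.    , 315.9618],
       [  0.    , 451.7994, 195.5185],
       [  0.    ,   0.    ,   1.    ]]), 'k1': -0.07262511883260339, 'R': array([[ 0.8068, -0.5904,  0.0213],
       [-0.3598, -0.5197, -0.7749],
       [ 0.4686,  0.6175, -0.6317]]), 't': array([-0.3734,  0.4767,  0.8902])}
cam at [ 0.0556 -0.5225  0.9397]
top {'camera_matrix': array([[509.4897,   0.    , 314.9019],
       [  0.    , 509.4897, 203.0167],
       [  0.    ,   0.    ,   1.    ]]), 'k1': 0.05303285505055682, 'R': array([[ 0.0073, -0.9999,  0.0133],
       [-0.981 , -0.0097, -0.1936],
       [ 0.1937, -0.0116, -0.981 ]]), 't': array([0.1318, 0.6114, 1.6208])}
cam at [0.285  0.1565 1.7066]
[[-0.8983  0.4393 -0.0006]
 [ 0.4393  0.8983 -0.0009]
 [ 0.0001 -0.0011 -1.    ]] 0.1
```

View pics/scene0.png

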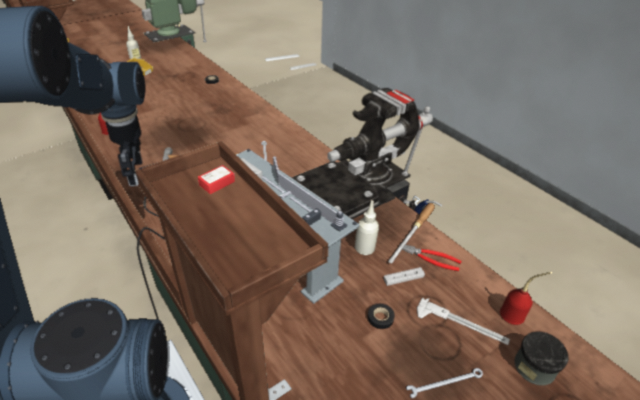

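View pics/top0.png

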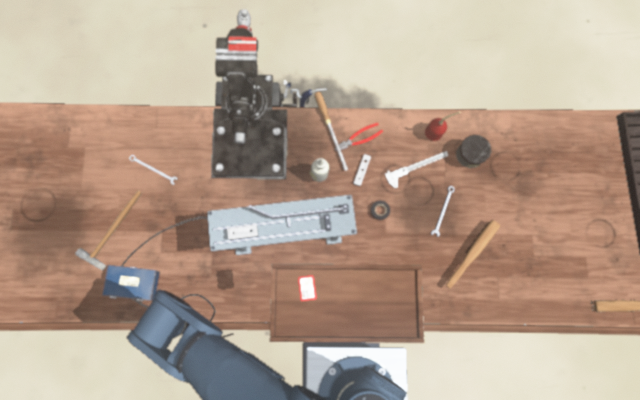

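The top view shows the jig bed from (209,228) to (355,217), with the block at about (241,232), the stop at about (327,220), the hinge at about (345,209) and the flare near (250,208). Feeding therefore runs along world -y. In the scene view the ledge stands in front of the jig. Next I fit the bed outline.

```bash
cat > h.py <<'E'
import cv2,numpy as np
from bench import manip, cams, kin
np.set_printoptions(precision=4,suppress=True)
def D(c): return np.array([c["k1"],0,0,0,0])
def ray(c,uv):
    n=cv2.undistortPoints(np.float64(uv).reshape(-1,1,2),c["camera_matrix"],D(c)).reshape(-1,2)
    R=np.array(c["R"]); return -R.T@c["t"], np.c_[n,np.ones(len(n))]@R
def plane(c,uv,z):
    o,d=ray(c,uv); return o+d*((z-o[2])/d[:,2])[:,None]
def proj(c,X):
    return cv2.projectPoints(np.float64(X).reshape(-1,1,3),cv2.Rodrigues(np.array(c["R"]))[0],np.float64(c["t"]),c["camera_matrix"],D(c))[0].reshape(-1,2)
E
python3 - <<'E'
from h import *
im=cv2.imread("pics/top0.png"); c=cams.get_calibration("top")
print(im[240,300],im[215,225],im[225,280],im[260,250])
hsv=cv2.cvtColor(im,cv2.COLOR_BGR2HSV)
m=((im[:,:,0].astype(int)-im[:,:,2]>8)&(im[:,:,0]>110)).astype(np.uint8)*255
m[:,:190]=0;m[:,380:]=0;m[:185]=0;m[265:]=0
m=cv2.morphologyEx(m,cv2.MORPH_CLOSE,np.ones((7,7)));m=cv2.morphologyEx(m,cv2.MORPH_OPEN,np.ones((15,15)))
k=max(cv2.findContours(m,0,2)[0],key=cv2.contourArea)
P=plane(c,k.reshape(-1,2),0.228)[:,:2]
r=cv2.minAreaRect((P*1000).astype(np.float32));print(r,cv2.boxPoints(r))
crop=cv2.resize(im[185:265,195:370],None,fx=4.5,fy=4.5,interpolation=cv2.INTER_CUBIC);cv2.imwrite("pics/tc.png",crop)
s=cv2.imread("pics/scene0.png")[130:250,220:370];cv2.imwrite("pics/sc.png",cv2.resize(s,None,fx=4.8,fy=4.8,interpolation=cv2.INTER_CUBIC))
E
```

```text
[175 174 182] [218 210 198] [217 209 195] [104 123 164]
((518.5361328125, 236.66900634765625), (119.81451416015625, 424.3337097167969), 6.0194902420043945) [[436.7099 441.3837]
 [481.2085  19.3897]
 [600.3623  31.9543]
 [555.8638 453.9483]]
```

View pics/tc.png

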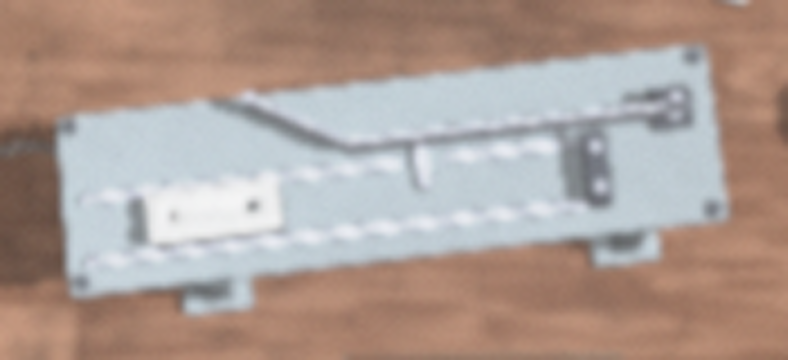

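The crop shows the block at about (143–282, 180–243), the flap arm shut with its knee at (345,148), the toe at (422,165), the flare end at (225,100) and the stop at (595,170). The bed measures 120 x 424 mm against the stated 118 x 428, so the fit is good. Next I measure the block, the ledge and the finger geometry.

```bash
cat >> h.py <<'E'
ex=np.array([.1049,-.9945]);ex/=np.linalg.norm(ex);ey=np.array([-ex[1],ex[0]])
C=np.array([.5185,.2367]); G=C+.020*ex-.018*ey
def toJ(P): d=np.atleast_2d(P)[:,:2]-G; return np.c_[d@ex,d@ey]*1000
def toW(x,y,z): return np.r_[G+ex*x/1000+ey*y/1000,.228+z/1000]
E
python3 - <<'E'
from h import *
c=cams.get_calibration("top")
f=lambda u,v,z:toJ(plane(c,[[195+u/4.5-.4,185+v/4.5-.4]],z))[0]
print("gate",G)
for n,u,v,z in[("blk bl",143,243,.253),("blk tl",147,190,.253),("tr",280,178,.253),("br",283,232,.253),("toe",425,187,.236),("flare",222,101,.268),("knee",347,149,.268),("stop",607,170,.252),("hinge",677,104,.272)]: print(n,f(u,v,z))
for n,p in[("ledge corner",(275,267)),("ledge R far",(420,269)),]: print(n,plane(c,[p],.422))
print("bottle",plane(c,[(320,165)],.17),"tape",plane(c,[(379,210)],.018))
p=manip.read_ee_pos();R=manip.read_tcp_rot();w=cams.get_calibration("wrist");print(w)
im=cams.grab_frame("wrist")[:,:,::-1].copy();cv2.imwrite("pics/w0.png",im)
Rw=np.array(w["R"]);print("cam in tool",R.T@(-Rw.T@w["t"]-p),"axes",R.T@Rw.T)
for s in(1,-1):
  for dz in(0,-.013):
    for yy in(.0425,.057): print(s,dz,yy,proj(w,[p+R@[x,s*yy,dz] for x in(-.011,.011)]).ravel())
E
```

```text
gate [0.5027 0.2149]
blk bl [-179.4427  -18.1832]
blk tl [-174.7674   15.4968]
tr [-90.0083  15.0742]
br [-90.7225 -19.7643]
toe [1.3051 2.9912]
flare [-121.63     65.5979]
knee [-45.0751  27.1113]
stop [118.8917   0.3401]
hinge [166.5411  35.3276]
ledge corner [[0.3744 0.24   0.422 ]]
ledge R far [[ 0.3727 -0.1232  0.422 ]]
bottle [[0.7093 0.1233 0.17  ]] tape [[ 0.5964 -0.0798  0.018 ]]
{'camera_matrix': array([[322.1745,   0.    , 321.4899],
       [  0.    , 322.1745, 195.3515],
       [  0.    ,   0.    ,   1.    ]]), 'k1': 0.004208557614838697, 'R': array([[ 0.439 ,  0.8985, -0.0019],
       [ 0.8597, -0.4194,  0.2917],
       [ 0.2613, -0.1297, -0.9565]]), 't': array([-0.5487, -0.0397,  0.3798])}
cam in tool [ 0.073  -0.0005 -0.143 ] axes [[ 0.0004 -0.9565 -0.2918]
 [ 1.      0.0006 -0.0007]
 [ 0.0008 -0.2918  0.9565]]
1 0 0.0425 [407.5467 272.5764 411.1162 231.979 ]
1 0 0.057 [436.5567 272.6163 441.3266 232.0084]
1 -0.013 0.0425 [414.7255 287.2551 418.9251 243.7646]
1 -0.013 0.057 [446.169  287.305  451.7824 243.8018]
-1 0 0.0425 [237.7188 272.4483 234.2784 231.8612]
-1 0 0.057 [208.7344 272.4444 204.0959 231.8503]
-1 -0.013 0.0425 [230.6884 287.1103 226.6362 243.6314]
-1 -0.013 0.057 [199.2752 287.1107 193.812  243.6232]
```

View pics/w0.png

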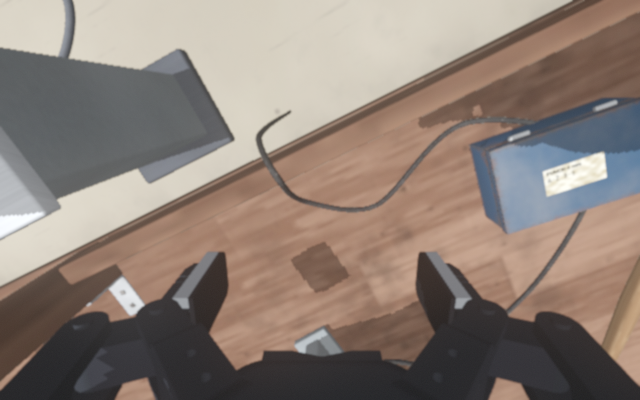

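The wrist view shows the fingertips' inner corners at about (419,252) and (227,252). That fits tips 13 mm behind the nominal TCP when open. I zoom in to get the tip thickness.

Run:
```python
from h import *
im=cv2.imread("pics/w0.png")[235:335,400:520]; im=np.clip(im.astype(float)*1.6,0,255).astype(np.uint8)
cv2.imwrite("pics/wc.png",cv2.resize(im,None,fx=6,fy=6,interpolation=cv2.INTER_CUBIC))
```

```text
(no output)
```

View pics/wc.png

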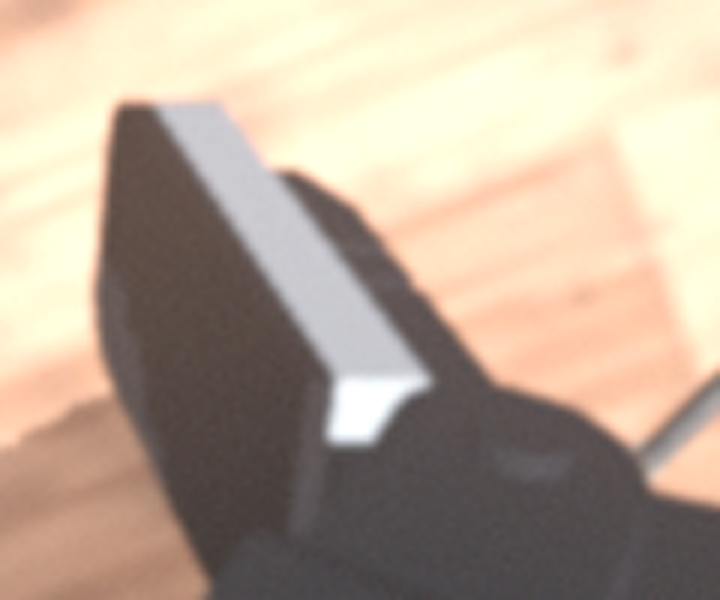

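Tip geometry: the pad plus steel is about 8 mm thick, the inner faces are at ±42.5 mm, and the backing reaches 57 mm. The tips sit about 13 mm behind the TCP. Now I check reachability and lift. Then I turn to a hover over the start pose and check the model against the wrist image.

```bash
cat >> h.py <<'E'
a=np.radians(26); U=np.array([np.cos(a),np.sin(a)]); Pp=np.array([-U[1],U[0]])
K=(-42.5*U-11*Pp)             # pushing corner from TCP, jig mm
def att(s):                    # tool y = s*u
    u=s*(ex*U[0]+ey*U[1]); y=np.r_[u,0]; z=np.array([0,0,-1.]); return np.c_[np.cross(y,z),y,z]
def tcp(kx,ky,z): return toW(kx-K[0],ky-K[1],z)
E
python3 - <<'E'
from h import *
for s in(1,-1):
    for p in[tcp(-184,-8,172),tcp(-184,-8,1),tcp(-90,-2,1),tcp(22,-2,1),tcp(18,-2,172)]: print(s,p,kin.inverse_kinematics(p,att(s)))
E
```

```text
1 [0.5073 0.3669 0.4   ] [ 0.5518  0.3935  1.1845 -0.      1.5636  1.5637]
1 [0.5073 0.3669 0.229 ] [ 0.5518  0.4915  1.4447 -0.      1.2055  1.5637]
1 [0.5231 0.274  0.229 ] [ 0.4037  0.4265  1.5455 -0.      1.1696  1.4156]
1 [0.5349 0.1626 0.229 ] [ 0.2119  0.3695  1.6306 -0.      1.1415  1.2238]
1 [0.5345 0.1666 0.4   ] [ 0.219   0.2553  1.3718 -0.      1.5144  1.231 ]
-1 [0.5073 0.3669 0.4   ] [ 0.5518  0.3935  1.1845 -0.      1.5636 -1.5779]
-1 [0.5073 0.3669 0.229 ] [ 0.5518  0.4915  1.4447 -0.      1.2055 -1.5779]
-1 [0.5231 0.274  0.229 ] [ 0.4037  0.4265  1.5455 -0.      1.1696 -1.726 ]
-1 [0.5349 0.1626 0.229 ] [ 0.2119  0.3695  1.6306 -0.      1.1415 -1.9178]
-1 [0.5345 0.1666 0.4   ] [ 0.219   0.2553  1.3718 -0.      1.5144 -1.9106]
```

Run:
```python
from h import *
p=manip.read_ee_pos(); manip.move_l([p[0],p[1],.40],max_speed=.2)
manip.move_ptp(tcp(-184,-8,172),att(1))
w=cams.get_calibration("wrist"); im=cams.grab_frame("wrist")[:,:,::-1].copy(); cv2.imwrite("pics/w1.png",im)
pts={"gate":(0,0,0),"toe":(0,2,8),"railL":(-222,17.5,4),"railR":(-222,-17.5,4),"blk1":(-174,15,25),"blk2":(-174,-17,25),"blk3":(-90,15,25),"blk4":(-90,-17,25),"fl":(-105,68,40),"knee":(-45,30,40),"c1":(-234,77,0),"c2":(-234,-41,0)}
for n,q in pts.items():
    uv=proj(w,[toW(*q)])[0]; print(n,uv)
    if (abs(uv)<2000).all(): cv2.circle(im,tuple(int(v) for v in uv),3,(0,0,255),1)
cv2.imwrite("pics/w1m.png",im)
print(manip.read_time(),manip.read_ee_pos(),tcp(-184,-8,172),manip.read_force())
```

```text
gate [437.5393 251.2087]
toe [441.1819 253.1451]
railL [252.4885 146.4762]
railR [238.9286 178.1797]
blk1 [294.9694 175.1919]
blk2 [280.8409 204.7119]
blk3 [374.7666 212.8791]
blk4 [359.0097 240.3904]
fl [392.0165 159.777 ]
knee [428.2904 225.0109]
c1 [266.106   82.0912]
c2 [220.286  192.3331]
2.65 [0.5068 0.3673 0.3999] [0.5073 0.3669 0.4   ] [-0.2126  1.0631  0.0363]
```

View pics/w1m.png

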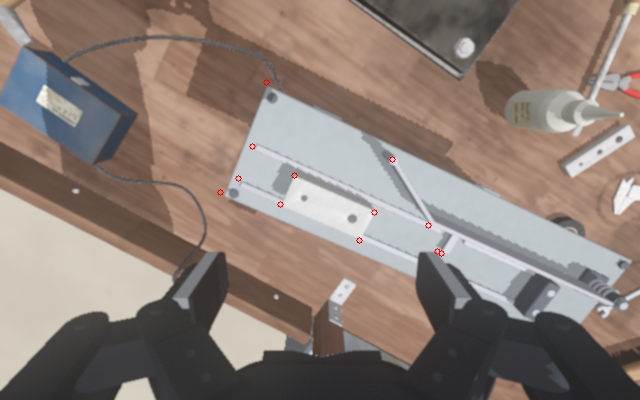

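The overlay agrees within about 2–3 mm: the block corners, flare end, knee and toe tip all sit at the marked pixels. Next I descend with force checks, in small steps at the end.

Run:
```python
from h import *
A=att(1)
manip.move_l(tcp(-185,-8,30),A,max_speed=.12); f0=manip.read_force()
for z in(14,7,2):
    manip.move_l(tcp(-185,-8,z),A,max_speed=.05); f=manip.read_force()-f0; print(z,f,manip.read_time())
    if np.linalg.norm(f)>5: break
im=cams.grab_frame("wrist")[:,:,::-1].copy(); cv2.imwrite("pics/w2.png",im)
```

```text
14 [ 0.4852 -0.753  -0.2092] 4.45
7 [-0.044  -1.1665  0.3624] 4.7417
2 [-0.4127 -0.9671  0.3515] 4.9917
```

View pics/w2.png

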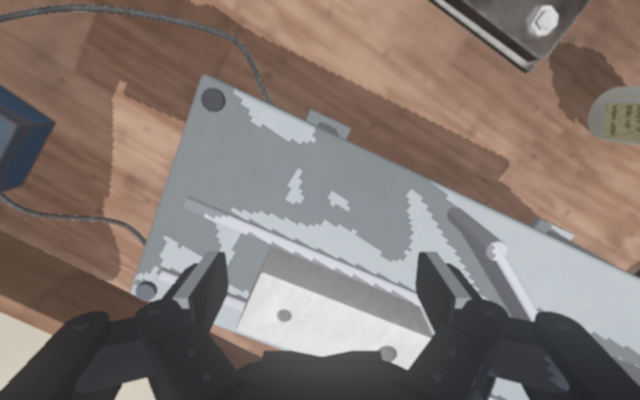

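The left finger is behind the block and the right finger is upstream of the flare's inner side, with no contact. I push up to just before the gate and check.

Run:
```python
from h import *
A=att(1); f0=manip.read_force()
for kx,ky in[(-165,-5),(-140,-2),(-118,-1),(-100,-1)]:
    manip.move_l(tcp(kx,ky,2),A,max_speed=.06); f=manip.read_force()-f0
    print(kx,"jig fx,fy,fz",f[:2]@ex,f[:2]@ey,f[2],manip.read_time())
    if np.linalg.norm(f)>20: break
im=cams.grab_frame("wrist")[:,:,::-1].copy(); cv2.imwrite("pics/w3.png",im)
```

```text
-165 jig fx,fy,fz -0.9335119763736922 -1.289774961953545 -1.0205851075374763 5.525
-140 jig fx,fy,fz -0.6050886663954178 -0.7923477814651462 -0.17304905510569402 6.0917
-118 jig fx,fy,fz -0.23434042675508088 -0.7129381854624487 -0.8317231161590732 6.6083
-100 jig fx,fy,fz -0.30331865726312257 -1.7480046417958968 -1.3776086993850603 7.0583
```

View pics/w3.png

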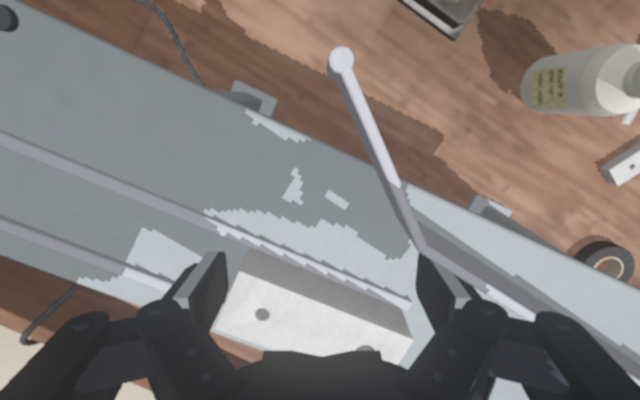

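The flap has swung aside, with the flare end at (341,60) and the knee at (425,250) against the right finger. The block is still ahead of the left finger. I compute the flap angle.

Run:
```python
from h import *
w=cams.get_calibration("wrist")
q=toJ(plane(w,[(341,60)],.268))[0]; h=np.array([166,36]);s=np.array([-105,68])
ang=lambda v:np.arctan2(v[1],-v[0])
print("flare",q,"angle",ang(q-h)-ang(s-h),"r",np.hypot(*(q-h)),np.hypot(*(s-h)))
print("block corners",toJ(plane(w,[(240,273),(215,325),(412,340)],.253)))
```

```text
flare [-97.1035 107.3986] angle 0.14745198863444703 r 272.6191134590476 272.88275870783775
block corners [[-97.4616  16.649 ]
 [-97.7315 -12.3887]
 [-15.0314  18.8749]]
```

The flap angle is 0.147 (more than 0.12) with the block front at -14 mm. I continue to the stop, and in the last stretch I feel for it.

Run:
```python
from h import *
A=att(1); f0=manip.read_force(); ok=True
def rep(kx):
    f=manip.read_force()-f0; print(kx,"f",np.array([f[:2]@ex,f[:2]@ey,f[2]]),manip.read_time()); return f[:2]@ex
for kx in(-85,-65,-40,-10,8):
    manip.move_l(tcp(kx,-1,2),A,max_speed=.07)
    if rep(kx)<-15: ok=False;break
if ok:
    for kx in np.arange(10,28,1.5):
        manip.move_l(tcp(kx,-1,2),A,max_speed=.03)
        if rep(kx)<-12: break
im=cams.grab_frame("wrist")[:,:,::-1].copy(); cv2.imwrite("pics/w4.png",im)
```

```text
-85 f [ 0.1615 -0.483  -0.2194] 7.475
-65 f [1.0557 0.0975 0.5351] 7.9083
-40 f [2.0738 1.2793 0.3872] 8.4167
-10 f [ 1.7406 -0.5303  0.2021] 8.9917
8 f [ 1.3055 -1.3721  0.1023] 9.4
10.0 f [-2.5793  0.0305  0.3416] 9.65
11.5 f [-4.7881 -0.1487 -0.7541] 9.9
13.0 f [-3.8404 -1.0372 -0.6134] 10.15
14.5 f [-5.0175  0.1763  0.6965] 10.4
16.0 f [-4.4419 -0.996  -0.3777] 10.65
17.5 f [-4.147  -1.5654 -0.522 ] 10.9
19.0 f [-5.3489 -1.0325 -1.0292] 11.15
20.5 f [-5.2074 -0.3295 -0.8322] 11.4
22.0 f [-4.7691 -0.6249 -0.4285] 11.65
23.5 f [-10.0628  -0.6121  -0.192 ] 11.9
25.0 f [-18.2781   0.4534  -0.1786] 12.15
```

View pics/w4.png

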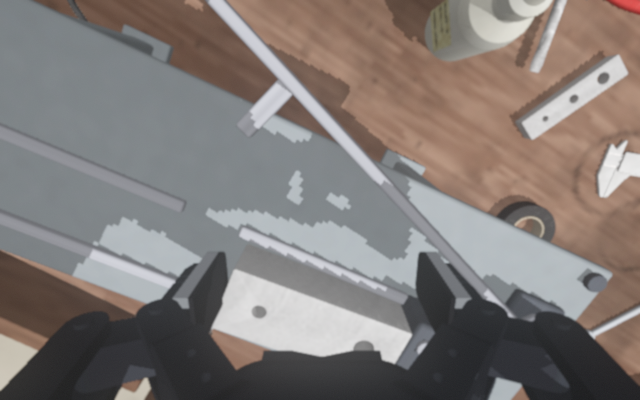

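The block is against the stop: the force rises steeply and the block's front end meets the dark bar at (412,345). The toe is held well aside at (265,108). I back off, lift and check.

Run:
```python
from h import *
A=att(1)
manip.move_l(tcp(19,-1,2),A,max_speed=.03)
manip.move_l(tcp(19,-1,70),A,max_speed=.1)
manip.move_l(tcp(19,-1,190),A,max_speed=.15)
manip.dwell(.5)
print(manip.read_time(),manip.read_force())
im=cams.grab_frame("wrist")[:,:,::-1].copy(); w=cams.get_calibration("wrist")
for q in[(20,16,25),(104,16,25),(20,-16,25),(0,2,8),(-105,68,40),(104,-16,24)]:
    cv2.circle(im,tuple(int(v) for v in proj(w,[toW(*q)])[0]),3,(0,0,255),1)
cv2.imwrite("pics/w5.png",im)
```

```text
14.8333 [-0.2408  0.4761  0.7782]
```

View pics/w5.png

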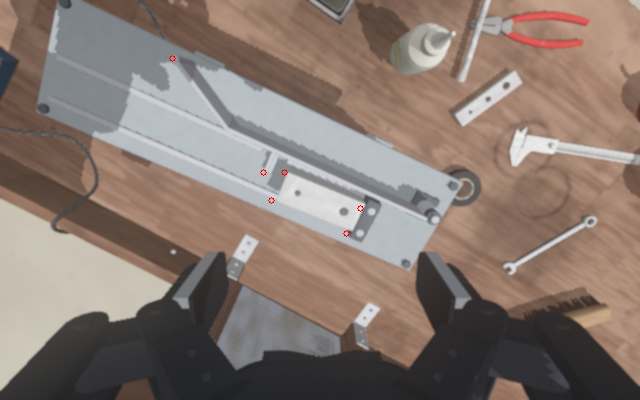

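The block lies flush against the stop at about (362,215). The flap is shut, with its toe at (268,160) behind the block, and the bar, tape and bottle look untouched.

```bash
python3 -c "
from bench import manip, cams, kin
print(manip.sign_off())"
```

```text
the job is handed in; nothing more can be done
None
```

The block is against the end stop with the flap shut behind it, the robot is clear, the bar, tape and bottle look undisturbed, and the job is handed in after about 15 s; the sign-off returned no verdict.

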